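# Pull a weld-fixture flange into line with a tapered pin

### The job

The orange flange under the fixture's blue top plate has slipped sideways, so its hole no longer lines up with the hole in the plate. Take the red-handled tapered pin from its grey rest, feel its nose through the plate and into the flange's hole, and press it straight home so that the taper draws the flange into line, until its brass shoulder sits flush on the plate; then let go and leave it standing there. Press gently, never with more than about 30 N, and do not disturb the other things on the table.

Things in the scene. Friction and masses are not known exactly. Their poses are not given: they have to be found in the camera images.
- pin_grip (a point): Loose steel tapered pin, 0.45 kg, upright (z axis up) in the grey rest. This point is on its axis at the middle of its red round handle (24 mm diameter, 50 mm long; grasp it there from above), 100 mm above the nose's tip and 34 mm above the underside of the brass shoulder (42 mm diameter, 6 mm thick, under the handle). Fully home, this point is 34 mm above fixture_hole.
- pin_tip (a point): Centre of the flat end of the same pin's nose. From the tip upward: a straight nose 12 mm in diameter and 14 mm long (end chamfered 1 mm), a taper that widens from 12 to 28.5 mm over the next 32 mm, a straight shank 28.5 mm in diameter for 20 mm, then the shoulder.
- pin_rest: Fixed grey block, 72 x 72 mm and 74 mm high, origin at the centre of its underside, with a 35 mm through hole down its middle in which the pin hangs by its shoulder (the nose's tip is then 8 mm above the table). The pin lifts straight out; raise it at least 70 mm to clear the block.
- fixture_hole (a point): Centre of the 30 mm round hole in the blue top plate (140 x 138 mm, 8 mm thick) of the fixed weld fixture, at the plate's upper face, 80 mm above the table; z axis up. The upper face of the orange flange under the plate is 9 mm below this point. The flange's own hole is not measured.
- fixture: The same fixture with the flange in it; origin under fixture_hole at table height. Flange: 76 mm disc, 9 mm thick, 30 mm hole; it cannot lift and slides sideways with about 6 N of friction. At the start its hole is 13 to 14 mm off the plate's hole in any direction (seen through it as an orange crescent): a pin lowered in the middle lands on the flange. Below the flange 50 mm are clear.
- spare_mid (a point): Bystander: loose orange spare flange lying flat, 76 mm disc, 9 mm thick; point at its centre. Leave it alone.
- wrench_grip (a point): Bystander: loose steel wrench lying flat, about 170 mm long along its x axis; point on its handle. Leave it alone.
- stop_mid (a point): Bystander: loose aluminium angle, 90 x 50 mm, 50 mm high; point near its middle, 20 mm above the table. Leave it alone.
Not all that is in view belongs to the job. There is more than one size of the part that bears pin_grip; the job needs the middle-sized.

How it is judged (in metres and radians):
On the way, in this order (a step that is already met when the one before it is completed fails the run):
1. the pin's nose is in the hole of the top plate (z of pin_grip in the frame of fixture_hole below 0.096 m and horizontal distance between pin_grip and fixture_hole below 0.015 m), for 0.05 s.
2. the pin's nose has entered the flange's hole under the plate (z of pin_grip in the frame of fixture_hole below 0.087 m and horizontal distance between pin_grip and fixture_hole below 0.015 m), for 0.05 s.
At the end, for the whole second after the job is handed in: The pin stands released and at rest in the plate and flange with its shoulder on the top plate (within 2 mm), upright within 0.05 rad and centred on the plate's hole (handle middle within 4 mm), so that its full-width shank holds the flange in line (z of pin_grip in the frame of fixture_hole between 0.031 and 0.036 m and horizontal distance between pin_grip and fixture_hole below 0.004 m and angle between pin_grip's own z axis and vertical below 0.05 rad and linear speed of pin below 0.02 m/s); the robot touches nothing.
It fails at once if the pin is pressed against the fixture or flange with more than 45 N (contact force between pin and fixture above 45 N).
It fails at once if the robot pushes on the fixture or flange itself with more than 45 N (contact force between any of the arm, the fingers and fixture above 45 N).
It fails at once if a bystander is moved by more than 15 mm (distance of any of spare_mid, wrench_grip, stop_mid from where it was at the start of the episode above 0.015 m).
It also fails if it takes over 67 s, if anything falls off the work surface, if the arm or the gripper's body presses on something with over 40 N, if the wrist force passes 120 N, or if a joint passes its speed limit or range.

### The arm

A 6-joint arm with a two-finger parallel gripper is mounted at the origin on the work surface. World frame = base frame: x ahead of the robot, y to its left, z up, the work surface at z = 0. Lengths are in mm, angles in rad, forces in N, time in s.
With the tool pointing down it reaches from about 400 to 925 mm from the base axis. Payload 12.5 kg.
Tool frame: the origin (TCP) lies midway between the tips of the shut fingers; the grasp point (between the pads) lies 19 mm behind it; z points along the fingers, y is the direction in which the jaws open and shut (so a half turn about z gives the same grasp; the last joint's range is limited). The gripper opens to 95 mm and grips with 3 to 60 N. Pads are 20 mm wide; open, the fingers measure 119 mm over their backs; the gripper's body (75 mm by 180 mm) begins 59 mm behind the grasp point.
Start: joints at [-1.254, 0.491, 1.559, -0, 1.092, -0.106], TCP at [256.471, -569.973, 214.661] pointing down, gripper open.
Joint ranges: [-3.1, 3.1], [-0.84, 2.19], [0.05, 2.79], [-1.13, 4.28], [0.06, 2.93], [-2.69, 2.69]. Speed limits (rad/s): [2.22, 2.22, 2.79, 3.14, 3.14, 3.14].

### API

Orientations are given as [roll, pitch, yaw] about the fixed x, y, z axes, in that order (R = Rz(yaw) Ry(pitch) Rx(roll)).
In Python, from cell import * gives the robot as it stands. The module is installed in compiled form; this text tells all that it offers.
- The arm moves only by the tool carry_out, never from a script. Its argument "moves" is a list of rows, each an object of numbers: "dx", "dy", "dz": the shift along the tool's x, y, z in m; "twist": the turn about the tool's z in degrees. A call has 1 to 5 rows; each row is the pose to reach, as a shift and turn from the pose commanded when the call began, along the tool's axes at that moment; what a row does not reach only later rows make up. A row lasts 1/10 s, in which the tool goes at most 50 mm and 8.59 degrees, less where a joint would pass 70% of its speed; a pose out of reach is approached as far as the arm can. A call with a gripper value outside its range is refused whole. "grip" is the finger opening in m, from 0 to 0.0951, set as the call begins (left out, the last holds). The fingers move at their own pace and stop on an object; the grip force is fixed at half the most. Time passes only in rows, so rows that repeat a pose let the fingers close. It gives the time, the measured TCP pose, the force and the opening at its end, in the units of the state.
- state(): the state, without advancing time (a new reading comes with each control period).
- read_camera(name): name is "side" or "top"; returns (picture, depth): 384x512x3 uint8, red, green, blue; 384x512 float32, mm along the optical axis (not along the pixel's ray), 0 where there is no reading.
- camera_info(name): a dict with "mtx" (3x3 intrinsics, pixels), "R" (3x3) and "t" (3): a world point X has camera coordinates R X + t. Camera axes: x right, y down, z forward; pixel columns grow to the right and rows downward; lengths in mm; the calibration is good to about 2 mm. A picture is of the moment at which its call begins. camera_info takes no time and is no camera call.
- job_done(): hands the job in, once; it reports no verdict.
The state is a dict: "t": time; "joints": joint angles; "qvel": joint speeds; "tau": joint torques, N m; "eef_pos": TCP position; "tcp_rot": TCP orientation; "ft_force": force on the tool from outside, world axes, zero at the start; "moment": the same for the moment, N m; "opening": opening from 0.0 (shut) to 1.0 (fully open).
Only numpy, scipy, OpenCV 4.12 (cv2) and the standard library are available. Lean on these libraries where they do the work, as an engineer would, in place of code of your own. Each camera call takes 0.05 s, during which the arm holds its last target. There are 200 camera calls.

## Working session

There is one attempt and no reset: what is moved stays moved. The work goes in short steps, Python scripts to look and compute and a tool call to move; the robot and the scene stay as the last step left them, time stands still between calls to the robot, and variables do not carry over. Pictures are saved under pics/ and viewed, about 8 in all and at most 12, crops included, and the job is handed in when it is done.

Besides the shell and the picture viewer there is one more tool, called as a command line: name --argument value ..., lists and objects as JSON in quotes. carry_out: Moves the arm, as the interface text tells. Its arguments: {"type":"object","properties":{"moves":{"type":"array","items":{"type":"object","properties":{"dx":{"type":"number"},"dy":{"type":"number"},"dz":{"type":"number"},"twist":{"type":"number"}}}},"grip":{"type":"number"}},"required":["moves"]}

```bash
mkdir -p pics; cat > h.py <<'E'
from cell import *
import numpy as np, cv2
def cloud(name):
    im,d=read_camera(name); c=camera_info(name)
    v,u=np.mgrid[:384,:512]; K=np.array(c['mtx']); R=np.array(c['R']); t=np.array(c['t']).ravel()
    P=np.stack([(u-K[0,2])/K[0,0]*d,(v-K[1,2])/K[1,1]*d,d],-1)
    W=(P-t)@R; W[d==0]=np.nan
    return im,W
E
python3 - <<'E'
from h import *
print(state())
for n in('top','side'):
    im,W=cloud(n); np.savez(n+'0.npz',im=im,W=W)
    cv2.imwrite(f'pics/{n}0.png',cv2.resize(im[:,:,::-1],(768,576)))
    c=camera_info(n); print(n,-np.array(c['R']).T@np.array(c['t']).ravel(),np.array(c['mtx'])[0,0])
E
```

```text
{'t': 0.0, 'joints': array([-1.25362687e+00,  4.91575407e-01,  1.55944664e+00, -1.73894837e-05,
        1.09166234e+00, -1.05602081e-01]), 'qvel': array([ 0.00013068,  0.00022712, -0.00248283,  0.00010829, -0.00072974,
        0.00058592]), 'tau': array([-8.35401261e-04, -6.12645006e+01, -2.58181000e+01,  6.91881753e-02,
        4.81610256e-02, -1.55003790e-04]), 'eef_pos': array([ 256.37369478, -569.74273953,  214.05285945]), 'tcp_rot': array([-3.14050538e+00, -9.97383987e-05,  4.22779511e-01]), 'ft_force': array([ 0.49688696, -0.0511794 , -0.84785618]), 'moment': array([-0.05337116,  0.04996779,  0.05640663]), 'opening': 0.9974382587455853}
top [ 402.26809523  -16.61472666 1086.57882616] 384.4968806946752
side [181.04339435 664.28025524 793.14495889] 372.44746658466136
```

View pics/top0.png

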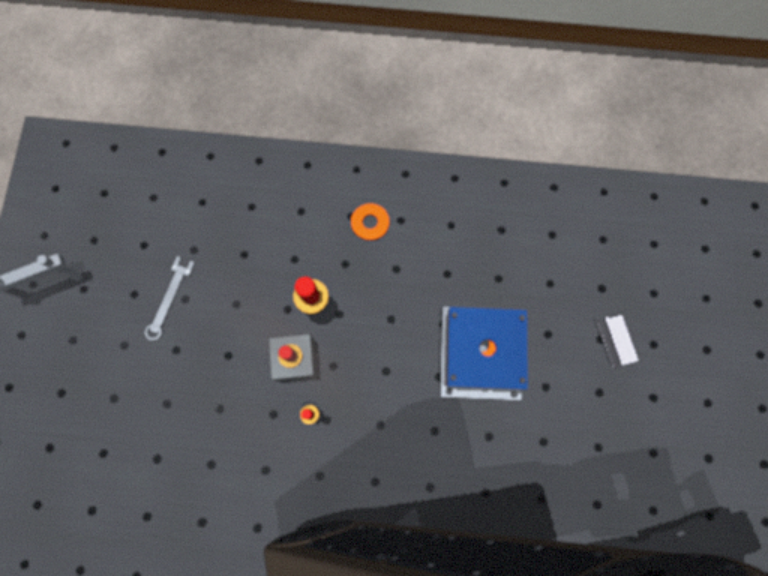

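View pics/side0.png

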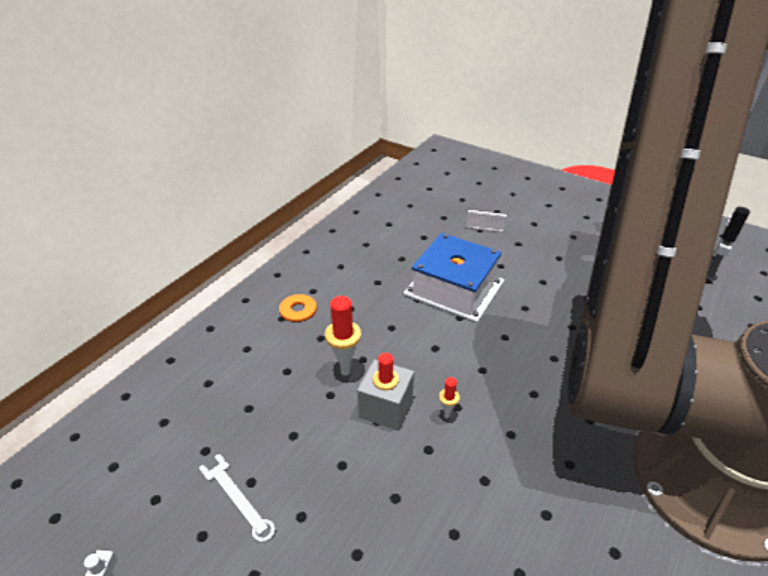

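Top view (768-px scale) has three red pins: a large one at (305,290), one in the grey block at (288,355) and a small one at (309,414). The one in the grey rest fits, since it is middle-sized and in the rest. The plate's hole is at (487,348), with the orange crescent on its right/lower side. I'll confirm with an enlarged crop and measure.

```bash
cat > m.py <<'E'
from h import *
for n in('top','side'):
    z=np.load(n+'0.npz'); im,W=z['im'],z['W']; r,g,b=[im[...,i].astype(int) for i in range(3)]
    blue=(b>110)&(b>r+60)&(abs(W[...,2]-80)<12)
    p=W[blue]; (c,s,a)=cv2.minAreaRect(p[:,:2].astype(np.float32)); print(n,'plate',c,s,a,np.median(p[:,2]))
    # hole: non-blue region inside plate
    k=cv2.morphologyEx(blue.astype(np.uint8),cv2.MORPH_CLOSE,np.ones((25,25)))
    nc,l,st,ce=cv2.connectedComponentsWithStats(((k>0)&~blue).astype(np.uint8))
    i=1+np.argmax([st[j,4] if st[j,4]<2000 and abs(ce[j]-np.argwhere(blue)[:,::-1].mean(0)).max()<15 else 0 for j in range(1,nc)]) 
    cam=camera_info(n); K=np.array(cam['mtx']);R=np.array(cam['R']);t=np.array(cam['t']).ravel(); o=-R.T@t
    def ray(u,v,h):
        d=R.T@np.linalg.inv(K)@[u,v,1]; return o+d*(h-o[2])/d[2]
    print('hole px',ce[i],st[i],ray(*ce[i],80))
    org=(r>180)&(g>70)&(g<160)&(b<90)&(l==i); m=np.argwhere(org).mean(0)[::-1]; print('orange px',m,org.sum(),ray(*m,71))
    red=((r>130)&(g<60)&(b<60)).astype(np.uint8)
    nc,l,st,ce=cv2.connectedComponentsWithStats(red)
    for j in range(1,nc):
        if st[j,4]>15:
            q=W[l==j]; zt=np.nanpercentile(q[:,2],95); top=q[q[:,2]>zt-8]
            print('red',ce[j]*1.5,st[j,4],'ztop',zt,'xy',np.nanmedian(top,0))
    yel=((r>170)&(g>130)&(b<130)&(r-b>70)).astype(np.uint8)
    nc,l,st,ce=cv2.connectedComponentsWithStats(yel)
    for j in range(1,nc):
        if st[j,4]>15:
            q=W[l==j]; h=np.nanmedian(q[:,2]);e=cv2.minEnclosingCircle(q[~np.isnan(q[:,0]),:2].astype(np.float32)); print('brass',ce[j]*1.5,'z',h,e)
    gray=(abs(W[...,2]-74)<5)&(abs(r-b)<25)&(r>90)
    p=W[gray&(W[...,1]>50)]; 
    if len(p)>20: print('rest',cv2.minAreaRect(p[:,:2].astype(np.float32)),len(p))
z=np.load('top0.npz')['im'][...,::-1]
a=cv2.resize(z[180:300,165:265],(500,600),interpolation=cv2.INTER_CUBIC)
b=cv2.resize(z[215:249,310:338],(300,364),interpolation=cv2.INTER_CUBIC)
o=np.zeros((600,800,3),np.uint8);o[:,:500]=a;o[:364,500:]=b;cv2.imwrite('pics/crop1.png',o)
E
python3 m.py
```

```text
top plate (553.1484375, -174.57357788085938) (140.05311584472656, 136.3529815673828) 4.265740871429443 78.92254082963173
hole px [324.82352941 231.56302521] [319 226  13  12 119] [ 551.40471353 -174.68896867   80.        ]
orange px [326.51162791 232.51162791] 43 [ 550.649156   -180.71263609   71.        ]
red [304.69852941 286.51102941] 136 ztop 178.62014979973037 xy [608.46310426 142.44968829 175.69729903]
red [307.36363636 413.59090909] 22 ztop 94.4639177418199 xy [407.71811339 123.18599632  91.20393164]
brass [367.06451613 232.69354839] z 7.984965637137848 ((767.9376220703125, 60.54204177856445), 19.316308975219727)
brass [311.9625 299.25  ] z 103.23753914860487 ((617.5101928710938, 143.1042938232422), 37.481597900390625)
brass [291.94186047 357.29651163] z 79.00878445656407 ((503.45904541015625, 169.03990173339844), 20.846670150756836)
brass [488.91176471 349.67647059] z 68.9445150798385 ((551.9913330078125, -177.03997802734375), 9.788248062133789)
brass [310.1875 414.375 ] z 53.72358526949803 ((405.457763671875, 129.71356201171875), 19.25521469116211)
rest ((504.62384033203125,
[... 668 characters left out ...]
33.78239161  89.01072049]
brass [457.5        260.02941176] z 71.33588262452895 ((552.8485107421875, -174.86459350585938), 14.858028411865234)
brass [296.83854167 305.96875   ] z 9.285823378032102 ((794.7947387695312, 55.51978302001953), 45.19017028808594)
brass [330.23863636 335.01136364] z 104.84434933024544 ((621.1146240234375, 159.85971069335938), 17.83844757080078)
brass [377.06896552 380.27586207] z 80.50206912204985 ((508.496337890625, 178.92539978027344), 15.480189323425293)
brass [445.4  398.45] z 54.90665901313503 ((407.4896545410156, 113.97566223144531), 28.07710075378418)
rest ((919.9266357421875, 337.2386779785156), (537.7080688476562, 1825.4373779296875), 88.92989349365234) 506
```

View pics/crop1.png

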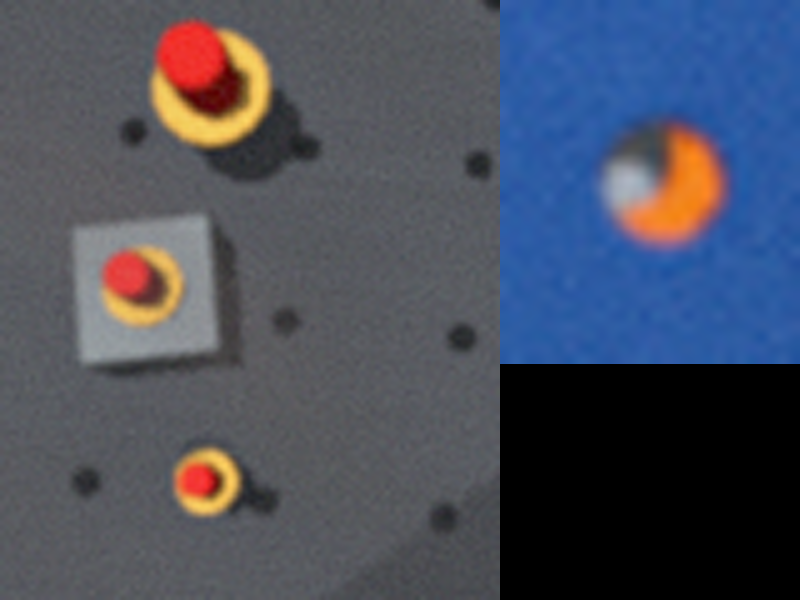

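The crop confirms it: the mid-sized pin sits in the grey block at world ≈(504,169.5), between the large and small ones. In the plate's hole (552,-174.5) the flange hole shows up-left, toward +x and +y. I'll set out by turning the tool square to the world.

carry_out --moves '[{"dx":0.045,"dy":-0.007,"dz":-0.008,"twist":6.05},{"dx":0.09,"dy":-0.015,"dz":-0.015,"twist":12.1},{"dx":0.135,"dy":-0.022,"dz":-0.022,"twist":18.2},{"dx":0.178,"dy":-0.03,"dz":-0.03,"twist":24.22},{"dx":0.178,"dy":-0.03,"dz":-0.03,"twist":24.22}]' --grip 0.08

```text
t: 0.6
eef_pos: [410.1, -466.8, 245.5]
tcp_rot: [3.141, -0.001, 0.0]
ft_force: [-0.0, -0.4, -0.6]
opening: 0.838
```

```bash
cat > fit.py <<'E'
from h import *
from scipy.optimize import minimize
ims=[read_camera('top')[0].astype(float) for _ in range(4)]; im=np.mean(ims,0)
c=camera_info('top'); K=np.array(c['mtx']);R=np.array(c['R']);t=np.array(c['t']).ravel(); o=-R.T@t
S=8; ys,xs=np.mgrid[222:242,314:336]
off=(np.arange(S)+.5)/S-.5
U=(xs[...,None,None]+off[None,None,None,:])+0*off[:,None]; V=(ys[...,None,None]+off[None,None,:,None])+0*off
d=np.stack([U,V,np.ones_like(U)],-1)@np.linalg.inv(K).T@R
def at(h): return (o+d*((h-o[2])/d[...,2])[...,None])[...,:2]
P80,P72,P71,P62=at(80),at(72),at(71),at(62)
def masks(p,soft=.6):
    s=lambda P,c,r:1/(1+np.exp((np.linalg.norm(P-c,axis=-1)-r)/soft))
    h=s(P80,p[:2],15)*s(P72,p[:2],15)
    f=1-s(P71,p[2:4],15)*s(P62,p[2:4],15)
    return cv2.GaussianBlur((h).mean((2,3)),(0,0),.6),cv2.GaussianBlur((h*f).mean((2,3)),(0,0),.6)
I=im[222:242,314:336]; sat=(I[...,0]-I[...,2])  # orange +, blue -, grey 0
def cost(p):
    h,f=masks(p); A=np.stack([1-h,f,h-f],-1).reshape(-1,3)
    Y=I.reshape(-1,3)[:,[0,2]]; Y=np.c_[Y[:,0]-Y[:,1]]
    x,*_=np.linalg.lstsq(A,Y,rcond=None); return ((A@x-Y)**2).mean()
for a in ([552,-174.5,559,-164],[552,-174.5,562,-170]):
    r=minimize(cost,a,method='Nelder-Mead',options=dict(xatol=.02,fatol=.01,maxiter=600))
    p=r.x; v=p[2:]-p[:2]; print(r.fun,p,'offset',v,np.hypot(*v))
s=state();print(s['t'],s['eef_pos'],s['tcp_rot'])
E
python3 fit.py
```

```text
82.81823007646034 [ 552.06490539 -175.30194347  559.08883171 -164.41821922] offset [ 7.02392633 10.88372425] 12.953416330224414
82.81859419357282 [ 552.06511241 -175.30368829  559.07200001 -164.42415878] offset [ 7.0068876  10.87952951] 12.940658261455745
0.8 [ 405.80375042 -469.90477538  244.21618344] [-3.14113281e+00  5.79614359e-04  5.78691157e-04]
```

The fit agrees with the given: plate hole ≈(552,-175), flange offset ≈13 mm toward (0.54,0.84). Now over to the pin.

carry_out --moves '[{"dx":0.02,"dy":-0.045},{"dx":0.04,"dy":-0.09},{"dx":0.06,"dy":-0.135},{"dx":0.08,"dy":-0.18},{"dx":0.098,"dy":-0.225}]'

```text
schema error: expected keys dx, dy, dz, twist
```

carry_out --moves '[{"dy":-0.048},{"dy":-0.096},{"dy":-0.144},{"dy":-0.192},{"dy":-0.24}]'

```text
schema error: expected keys dx, dy, dz, twist
```

carry_out --moves '[{"dy":-0.048},{"dy":-0.096},{"dy":-0.14},{"dy":-0.174},{"dy":-0.174}]'

```text
schema error: expected keys dx, dy, dz, twist
```

```bash
python3 -c "
from h import *
im,W=cloud('side');s=state();print(s['t'],s['eef_pos'],s['tcp_rot'],s['ft_force'])
cv2.imwrite('pics/side1.png',cv2.resize(im[150:320,180:380,::-1],(700,595),interpolation=cv2.INTER_CUBIC))"
```

```text
0.85 [ 405.54192818 -470.14947571  244.22913615] [-3.14115625e+00  5.42508368e-04 -3.02739060e-04] [-0.55650168  0.48976593 -0.35710729]
```

View pics/side1.png

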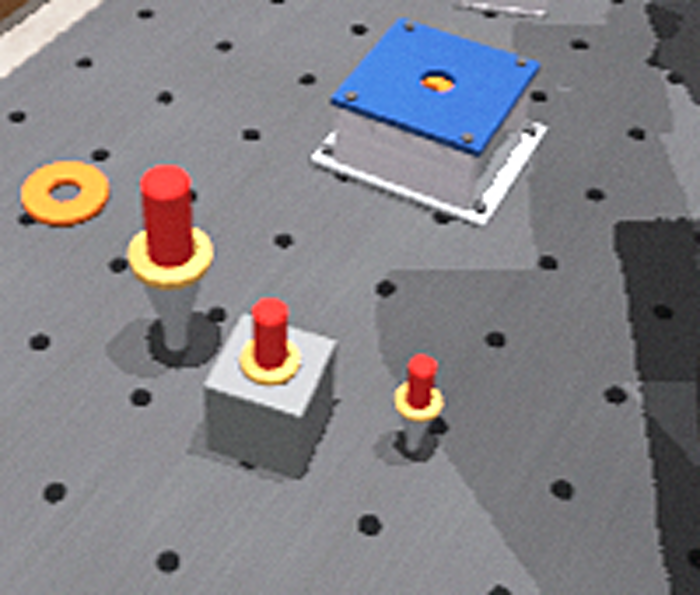

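All three moves were refused because every row needs all four keys. The picture shows the scene unchanged, with the pin in the rest at (270,335). Repeating the moves with full rows.

carry_out --moves '[{"dx":0.02,"dy":-0.045,"dz":0,"twist":0},{"dx":0.04,"dy":-0.09,"dz":0,"twist":0},{"dx":0.06,"dy":-0.135,"dz":0,"twist":0},{"dx":0.08,"dy":-0.18,"dz":0,"twist":0},{"dx":0.098,"dy":-0.225,"dz":0,"twist":0}]'

```text
t: 1.35
eef_pos: [504.4, -243.9, 244.5]
tcp_rot: [3.142, 0.0, -0.001]
ft_force: [0.5, -1.6, 0.4]
opening: 0.836
```

carry_out --moves '[{"dx":0,"dy":-0.048,"dz":0,"twist":0},{"dx":0,"dy":-0.096,"dz":0,"twist":0},{"dx":0,"dy":-0.144,"dz":0,"twist":0},{"dx":0,"dy":-0.192,"dz":0,"twist":0},{"dx":0,"dy":-0.24,"dz":0,"twist":0}]'

```text
t: 1.85
eef_pos: [504.0, -3.9, 244.5]
tcp_rot: [3.141, 0.0, -0.001]
ft_force: [0.9, -0.4, -0.1]
opening: 0.841
```

carry_out --moves '[{"dx":0,"dy":-0.048,"dz":0,"twist":0},{"dx":0,"dy":-0.096,"dz":0,"twist":0},{"dx":0,"dy":-0.14,"dz":0,"twist":0},{"dx":0,"dy":-0.174,"dz":0,"twist":0},{"dx":0,"dy":-0.174,"dz":0,"twist":0}]'

```text
t: 2.35
eef_pos: [504.4, 171.6, 244.3]
tcp_rot: [-3.141, 0.0, 0.003]
ft_force: [-1.1, 0.0, 0.1]
opening: 0.84
```

```bash
python3 -c "
from h import *
im,W=cloud('side');s=state();print(s['t'],s['eef_pos'],s['tcp_rot'],s['ft_force'])
cv2.imwrite('pics/side2.png',cv2.resize(im[150:320,180:380,::-1],(700,595),interpolation=cv2.INTER_CUBIC))"
```

```text
2.4 [504.38348886 169.92357082 244.24517038] [3.14133793e+00 5.23997349e-04 1.98186563e-03] [-0.45629521 -0.55844539 -0.39954056]
```

View pics/side2.png

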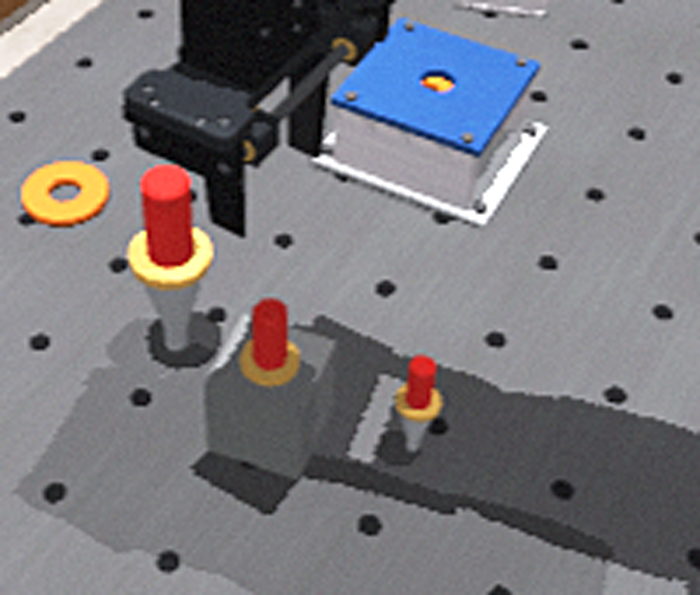

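The image shows the open gripper over the pin, jaws along y, clear of the large pin. Descending 155 mm and gripping.

carry_out --moves '[{"dx":0,"dy":0,"dz":0.04,"twist":0},{"dx":0,"dy":0,"dz":0.08,"twist":0},{"dx":0,"dy":0,"dz":0.115,"twist":0},{"dx":0,"dy":0,"dz":0.14,"twist":0},{"dx":0,"dy":0,"dz":0.155,"twist":0}]'

```text
t: 2.9
eef_pos: [504.0, 167.2, 87.6]
tcp_rot: [3.141, 0.003, -0.002]
ft_force: [-0.4, -0.6, 0.9]
opening: 0.842
```

carry_out --moves '[{"dx":0,"dy":0,"dz":0,"twist":0},{"dx":0,"dy":0,"dz":0,"twist":0},{"dx":0,"dy":0,"dz":0,"twist":0},{"dx":0,"dy":0,"dz":0,"twist":0},{"dx":0,"dy":0,"dz":0,"twist":0}]' --grip 0.0

```text
t: 3.4
eef_pos: [504.7, 169.4, 90.3]
tcp_rot: [-3.141, -0.001, 0.0]
ft_force: [-0.6, -0.7, 0.8]
opening: 0.475
```

```bash
python3 -c "
from h import *
im,W=cloud('side');s=state();print(s)
cv2.imwrite('pics/side3.png',cv2.resize(im[150:320,180:380,::-1],(700,595),interpolation=cv2.INTER_CUBIC))"
```

```text
{'t': 3.45, 'joints': array([ 1.99850471e-01,  5.27635771e-01,  1.91194438e+00, -1.47098735e-04,
        7.01011931e-01,  1.77059750e+00]), 'qvel': array([ 0.00184501,  0.0042416 ,  0.00053679, -0.00026778, -0.00389093,
        0.00122652]), 'tau': array([-1.29584433e-01, -5.54146242e+01, -1.75788796e+01,  9.62040620e-03,
       -8.61173146e-02, -2.76832805e-03]), 'eef_pos': array([504.62693702, 169.42636481,  90.18053961]), 'tcp_rot': array([-3.14148717e+00, -9.99516543e-04,  1.61614270e-04]), 'ft_force': array([ 0.54661846, -0.39411178, -0.7885098 ]), 'moment': array([ 0.08378097,  0.09044413, -0.01716986]), 'opening': 0.4348463015532204}
```

View pics/side3.png

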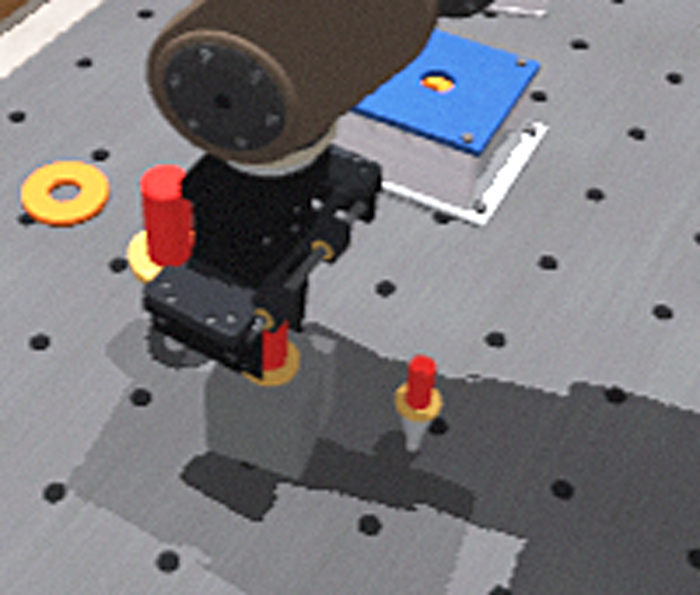

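The fingers straddle the red handle and are still closing (0.43; a 24 mm handle gives ≈0.25). Hold, then lift.

carry_out --moves '[{"dx":0,"dy":0,"dz":0,"twist":0},{"dx":0,"dy":0,"dz":0,"twist":0},{"dx":0,"dy":0,"dz":0,"twist":0},{"dx":0,"dy":0,"dz":0,"twist":0},{"dx":0,"dy":0,"dz":0,"twist":0}]'

```text
t: 3.95
eef_pos: [504.5, 169.5, 89.7]
tcp_rot: [3.142, -0.0, 0.0]
ft_force: [-1.2, 0.0, 3.5]
opening: 0.247
```

carry_out --moves '[{"dx":0,"dy":0,"dz":0,"twist":0},{"dx":0,"dy":0,"dz":0,"twist":0},{"dx":0,"dy":0,"dz":0,"twist":0}]'

```text
t: 4.25
eef_pos: [504.5, 169.4, 89.7]
tcp_rot: [3.142, -0.0, 0.0]
ft_force: [-0.6, -0.4, 4.7]
opening: 0.248
```

carry_out --moves '[{"dx":0,"dy":0,"dz":-0.01,"twist":0},{"dx":0,"dy":0,"dz":-0.03,"twist":0},{"dx":0,"dy":0,"dz":-0.055,"twist":0},{"dx":0,"dy":0,"dz":-0.08,"twist":0},{"dx":0,"dy":0,"dz":-0.1,"twist":0}]'

```text
t: 4.75
eef_pos: [504.3, 169.4, 191.1]
tcp_rot: [3.142, -0.0, 0.0]
ft_force: [-0.1, 0.8, -5.3]
opening: 0.245
```

```bash
python3 -c "
from h import *
im,W=cloud('side');s=state();print(s)
cv2.imwrite('pics/side4.png',cv2.resize(im[110:280,180:380,::-1],(700,595),interpolation=cv2.INTER_CUBIC))"
```

```text
{'t': 4.8, 'joints': array([ 2.00065390e-01,  3.83517811e-01,  1.81157511e+00, -1.00934926e-04,
        9.42313277e-01,  1.77068748e+00]), 'qvel': array([ 0.00040789,  0.02858846,  0.03055018,  0.00087886, -0.10312426,
       -0.00030038]), 'tau': array([-3.86265675e-01, -4.15514731e+01, -1.75325239e+01,  1.52226057e-04,
       -3.42720514e-01, -5.76621051e-05]), 'eef_pos': array([505.34813069, 169.6921126 , 193.79703702]), 'tcp_rot': array([-3.14084164e+00, -4.11935270e-03,  2.31861333e-04]), 'ft_force': array([ 1.34920594,  0.55751868, -0.35148961]), 'moment': array([ 0.09034592, -0.1782589 , -0.02382709]), 'opening': 0.24695945754772555}
```

View pics/side4.png

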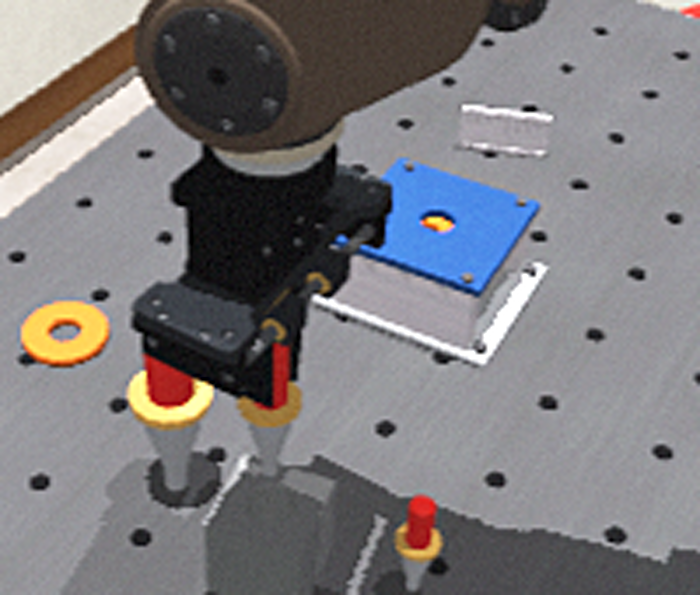

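The image shows the pin hanging upright in the gripper, clear of the rest. Carrying it over the lens-shaped overlap at (555.7,-169.4).

carry_out --moves '[{"dx":0.005,"dy":0.02,"dz":-0.01,"twist":0},{"dx":0.011,"dy":0.06,"dz":-0.01,"twist":0},{"dx":0.018,"dy":0.105,"dz":-0.01,"twist":0},{"dx":0.025,"dy":0.15,"dz":-0.01,"twist":0},{"dx":0.031,"dy":0.195,"dz":-0.01,"twist":0}]'

```text
t: 5.3
eef_pos: [535.2, -27.2, 199.1]
tcp_rot: [-3.142, 0.001, 0.0]
ft_force: [0.7, 0.1, -3.4]
opening: 0.248
```

carry_out --moves '[{"dx":0.006,"dy":0.045,"dz":0,"twist":0},{"dx":0.012,"dy":0.085,"dz":0,"twist":0},{"dx":0.017,"dy":0.12,"dz":0,"twist":0},{"dx":0.02,"dy":0.138,"dz":0,"twist":0},{"dx":0.0205,"dy":0.144,"dz":0,"twist":0}]'

```text
t: 5.8
eef_pos: [555.8, -171.0, 198.8]
tcp_rot: [-3.141, 0.001, -0.002]
ft_force: [0.1, 0.5, -4.7]
opening: 0.248
```

carry_out --moves '[{"dx":0,"dy":0,"dz":0,"twist":0},{"dx":0,"dy":0,"dz":0,"twist":0},{"dx":0,"dy":0,"dz":0,"twist":0}]'

```text
t: 6.1
eef_pos: [555.9, -168.2, 199.7]
tcp_rot: [-3.141, 0.0, 0.001]
ft_force: [0.2, -0.3, -4.2]
opening: 0.247
```

```bash
python3 -c "
from h import *
s=state();print(s)
for i,n in enumerate(('side','top')):
    im,W=cloud(n); np.savez(n+'5.npz',im=im,W=W)
    a=im[120:220,250:350] if n=='side' else im[170:270,270:370]
    cv2.imwrite('pics/%s5.png'%n,a[...,::-1])
a=cv2.imread('pics/side5.png');b=cv2.imread('pics/top5.png')
cv2.imwrite('pics/both5.png',cv2.resize(np.hstack([a,b]),(800,400),interpolation=cv2.INTER_CUBIC))"
```

```text
{'t': 6.1, 'joints': array([-4.07612010e-01,  4.43806212e-01,  1.68775906e+00,  1.06318476e-04,
        1.01018133e+00,  1.16163862e+00]), 'qvel': array([-2.09653617e-03,  3.00285092e-05, -5.46993843e-03, -1.28605577e-03,
       -4.55923431e-04, -3.40664659e-03]), 'tau': array([-4.05322993e-01, -5.87801456e+01, -2.57590860e+01,  4.56709089e-02,
       -6.03065430e-02,  8.22519040e-03]), 'eef_pos': array([ 555.90603296, -168.22979727,  199.70280093]), 'tcp_rot': array([-3.14144880e+00,  1.05419235e-04,  1.48917041e-03]), 'ft_force': array([ 0.1917783 , -0.25818898, -4.16969288]), 'moment': array([ 0.04540614, -0.04575099, -0.00578799]), 'opening': 0.24660261698422448}
```

View pics/both5.png

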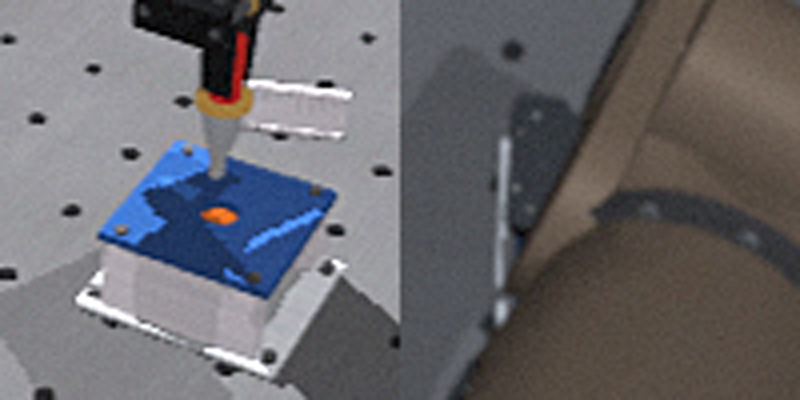

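Left half (side): the pin hangs above the plate with its nose tip at crop ≈(217,172) and the hole at (219,215). Right half (top): the arm hides the view. I'll check the tip against the projected prediction.

```bash
python3 -c "
from h import *
z=np.load('side5.npz');W=z['W'];im=z['im'].astype(int)
c=camera_info('side');K=np.array(c['mtx']);R=np.array(c['R']);t=np.array(c['t']).ravel()
def pr(X):
    p=K@(R@np.array(X,float)+t); return p[:2]/p[2]
for zz in (118,125,132,150,170,184): print(zz,pr([555.9,-168.3,zz]))
print('hole',pr([552.1,-175,80]))
for v in range(146,166):
    r=[(u,int(W[v,u,2])) for u in range(295,318) if W[v,u,2]>105 and np.hypot(W[v,u,0]-556,W[v,u,1]+168)<40]
    if r: us=[a for a,_ in r]; print(v,min(us),max(us),(min(us)+max(us))/2,len(us),r[len(r)//2][1])
"
```

```text
118 [303.75591415 163.38509285]
125 [303.95533661 161.51420755]
132 [304.15640922 159.62784128]
150 [304.68117518 154.70474012]
170 [305.27764509 149.10894711]
184 [305.70383059 145.11068026]
hole [304.81369284 172.57625818]
146 299 312 305.5 14 190
147 300 311 305.5 12 190
148 300 310 305.0 11 188
149 300 309 304.5 10 182
150 300 309 304.5 10 177
151 300 309 304.5 10 173
152 301 309 305.0 9 168
153 301 308 304.5 8 166
154 301 308 304.5 8 160
155 301 307 304.0 7 159
156 301 307 304.0 7 153
157 302 306 304.0 5 147
158 302 306 304.0 5 144
159 302 305 303.5 4 136
160 302 305 303.5 4 134
161 302 305 303.5 4 130
162 302 305 303.5 4 127
163 302 305 303.5 4 122
164 303 304 303.5 2 117
```

Measured and predicted pin lines agree within 1 mm, and so do the hole positions. Descending to just above the plate, then feeling down.

carry_out --moves '[{"dx":0,"dy":0,"dz":0.01,"twist":0},{"dx":0,"dy":0,"dz":0.022,"twist":0},{"dx":0,"dy":0,"dz":0.03,"twist":0},{"dx":0,"dy":0,"dz":0.034,"twist":0},{"dx":0,"dy":0,"dz":0.034,"twist":0}]'

```text
t: 6.7
eef_pos: [555.7, -169.5, 164.7]
tcp_rot: [-3.141, 0.001, -0.0]
ft_force: [0.3, -0.2, -4.7]
opening: 0.244
```

carry_out --moves '[{"dx":0,"dy":0,"dz":0.002,"twist":0},{"dx":0,"dy":0,"dz":0.004,"twist":0},{"dx":0,"dy":0,"dz":0.006,"twist":0},{"dx":0,"dy":0,"dz":0.008,"twist":0},{"dx":0,"dy":0,"dz":0.009,"twist":0}]'

```text
t: 7.2
eef_pos: [555.9, -169.5, 156.5]
tcp_rot: [3.142, 0.0, 0.0]
ft_force: [-0.3, 0.1, -4.0]
opening: 0.247
```

Tip at ≈75, inside the plate hole with no contact. Next, to the flange.

carry_out --moves '[{"dx":0,"dy":0,"dz":0.0015,"twist":0},{"dx":0,"dy":0,"dz":0.003,"twist":0},{"dx":0,"dy":0,"dz":0.0045,"twist":0},{"dx":0,"dy":0,"dz":0.0055,"twist":0},{"dx":0,"dy":0,"dz":0.0055,"twist":0}]'

```text
t: 7.7
eef_pos: [555.9, -169.6, 151.0]
tcp_rot: [-3.142, 0.0, 0.0]
ft_force: [-0.8, 0.2, -4.8]
opening: 0.246
```

carry_out --moves '[{"dx":0,"dy":0,"dz":0.001,"twist":0},{"dx":0,"dy":0,"dz":0.002,"twist":0},{"dx":0,"dy":0,"dz":0.003,"twist":0},{"dx":0,"dy":0,"dz":0.004,"twist":0},{"dx":0,"dy":0,"dz":0.004,"twist":0}]'

```text
t: 8.2
eef_pos: [555.9, -169.5, 147.0]
tcp_rot: [-3.142, 0.0, 0.0]
ft_force: [0.4, -0.5, -3.2]
opening: 0.251
```

carry_out --moves '[{"dx":0,"dy":0,"dz":0.001,"twist":0},{"dx":0,"dy":0,"dz":0.002,"twist":0},{"dx":0,"dy":0,"dz":0.002,"twist":0},{"dx":0,"dy":0,"dz":0.002,"twist":0}]'

```text
t: 8.6
eef_pos: [556.0, -169.6, 145.1]
tcp_rot: [3.141, -0.0, 0.0]
ft_force: [0.1, -0.4, -3.7]
opening: 0.249
```

The nose is 7 mm into the flange with no force. Now shifting toward the plate's centre (-3.8, -5.5 mm) and dragging the flange while watching the force.

carry_out --moves '[{"dx":-0.0006,"dy":0.0009,"dz":0.0005,"twist":0},{"dx":-0.0012,"dy":0.0018,"dz":0.001,"twist":0},{"dx":-0.0018,"dy":0.0027,"dz":0.0015,"twist":0},{"dx":-0.0018,"dy":0.0027,"dz":0.0015,"twist":0}]'

```text
t: 9.0
eef_pos: [554.3, -172.1, 143.7]
tcp_rot: [-3.141, -0.001, -0.0]
ft_force: [0.8, 3.0, -4.0]
opening: 0.245
```

carry_out --moves '[{"dx":-0.0006,"dy":0.0009,"dz":0,"twist":0},{"dx":-0.0013,"dy":0.0018,"dz":0,"twist":0},{"dx":-0.0019,"dy":0.0028,"dz":0,"twist":0},{"dx":-0.0019,"dy":0.0028,"dz":0,"twist":0}]'

```text
t: 9.4
eef_pos: [552.5, -174.6, 143.7]
tcp_rot: [-3.141, -0.001, -0.0]
ft_force: [2.2, 5.0, -4.0]
opening: 0.247
```

Lateral force ≈5.5 N, so the flange is being dragged. Pressing down in steps.

carry_out --moves '[{"dx":0,"dy":0,"dz":0.002,"twist":0},{"dx":0,"dy":0,"dz":0.004,"twist":0},{"dx":0,"dy":0,"dz":0.006,"twist":0},{"dx":0,"dy":0,"dz":0.008,"twist":0},{"dx":0,"dy":0,"dz":0.008,"twist":0}]'

```text
t: 9.9
eef_pos: [552.9, -174.7, 135.8]
tcp_rot: [-3.141, -0.002, -0.0]
ft_force: [3.0, 4.0, -3.0]
opening: 0.246
```

carry_out --moves '[{"dx":0,"dy":0,"dz":0.0015,"twist":0},{"dx":0,"dy":0,"dz":0.003,"twist":0},{"dx":0,"dy":0,"dz":0.0045,"twist":0},{"dx":0,"dy":0,"dz":0.006,"twist":0},{"dx":0,"dy":0,"dz":0.006,"twist":0}]'

```text
t: 10.4
eef_pos: [553.1, -174.8, 130.1]
tcp_rot: [3.142, -0.002, -0.0]
ft_force: [4.4, 4.3, -1.9]
opening: 0.247
```

carry_out --moves '[{"dx":0,"dy":0,"dz":0.0015,"twist":0},{"dx":0,"dy":0,"dz":0.003,"twist":0},{"dx":0,"dy":0,"dz":0.0045,"twist":0},{"dx":0,"dy":0,"dz":0.006,"twist":0},{"dx":0,"dy":0,"dz":0.006,"twist":0}]'

```text
t: 10.9
eef_pos: [553.0, -174.8, 124.0]
tcp_rot: [3.142, -0.002, -0.0]
ft_force: [3.4, 3.9, -1.2]
opening: 0.246
```

carry_out --moves '[{"dx":0,"dy":0,"dz":0.001,"twist":0},{"dx":0,"dy":0,"dz":0.002,"twist":0},{"dx":0,"dy":0,"dz":0.003,"twist":0},{"dx":0,"dy":0,"dz":0.004,"twist":0},{"dx":0,"dy":0,"dz":0.004,"twist":0}]'

```text
t: 11.4
eef_pos: [553.1, -174.8, 120.2]
tcp_rot: [3.141, -0.002, -0.0]
ft_force: [3.7, 4.6, -0.6]
opening: 0.244
```

carry_out --moves '[{"dx":0,"dy":0,"dz":0.001,"twist":0},{"dx":0,"dy":0,"dz":0.002,"twist":0},{"dx":0,"dy":0,"dz":0.003,"twist":0},{"dx":0,"dy":0,"dz":0.003,"twist":0}]'

```text
t: 11.8
eef_pos: [553.0, -174.8, 117.1]
tcp_rot: [3.141, -0.002, 0.0]
ft_force: [3.2, 5.9, -1.4]
opening: 0.249
```

carry_out --moves '[{"dx":0,"dy":0,"dz":0.001,"twist":0},{"dx":0,"dy":0,"dz":0.002,"twist":0},{"dx":0,"dy":0,"dz":0.003,"twist":0},{"dx":0,"dy":0,"dz":0.003,"twist":0}]'

```text
t: 12.2
eef_pos: [553.0, -174.9, 114.2]
tcp_rot: [3.141, -0.002, 0.0]
ft_force: [3.7, 4.3, -0.2]
opening: 0.249
```

carry_out --moves '[{"dx":0,"dy":0,"dz":0.001,"twist":0},{"dx":0,"dy":0,"dz":0.002,"twist":0},{"dx":0,"dy":0,"dz":0.003,"twist":0},{"dx":0,"dy":0,"dz":0.003,"twist":0}]'

```text
t: 12.6
eef_pos: [553.0, -174.9, 111.2]
tcp_rot: [3.141, -0.002, 0.0]
ft_force: [3.7, 3.9, -0.2]
opening: 0.249
```

carry_out --moves '[{"dx":0,"dy":0,"dz":0.001,"twist":0},{"dx":0,"dy":0,"dz":0.002,"twist":0},{"dx":0,"dy":0,"dz":0.003,"twist":0},{"dx":0,"dy":0,"dz":0.003,"twist":0}]'

```text
t: 13.0
eef_pos: [553.0, -174.9, 108.2]
tcp_rot: [3.141, -0.002, 0.0]
ft_force: [2.4, 2.8, -0.7]
opening: 0.246
```

Forces are low and the shank is in. Continuing; shoulder contact is expected at TCP z ≈95.7.

carry_out --moves '[{"dx":0,"dy":0,"dz":0.001,"twist":0},{"dx":0,"dy":0,"dz":0.002,"twist":0},{"dx":0,"dy":0,"dz":0.003,"twist":0},{"dx":0,"dy":0,"dz":0.004,"twist":0},{"dx":0,"dy":0,"dz":0.004,"twist":0}]'

```text
t: 13.5
eef_pos: [552.9, -174.9, 103.9]
tcp_rot: [3.141, -0.001, 0.0]
ft_force: [2.8, 3.2, -2.6]
opening: 0.243
```

carry_out --moves '[{"dx":0,"dy":0,"dz":0.001,"twist":0},{"dx":0,"dy":0,"dz":0.002,"twist":0},{"dx":0,"dy":0,"dz":0.003,"twist":0},{"dx":0,"dy":0,"dz":0.004,"twist":0},{"dx":0,"dy":0,"dz":0.004,"twist":0}]'

```text
t: 14.0
eef_pos: [552.9, -174.9, 100.0]
tcp_rot: [3.141, -0.001, 0.0]
ft_force: [2.7, 4.4, -2.4]
opening: 0.243
```

carry_out --moves '[{"dx":0,"dy":0,"dz":0.001,"twist":0},{"dx":0,"dy":0,"dz":0.002,"twist":0},{"dx":0,"dy":0,"dz":0.0025,"twist":0},{"dx":0,"dy":0,"dz":0.0025,"twist":0}]'

```text
t: 14.4
eef_pos: [552.9, -174.9, 97.5]
tcp_rot: [3.141, -0.001, 0.0]
ft_force: [3.2, 5.2, -1.5]
opening: 0.25
```

carry_out --moves '[{"dx":0,"dy":0,"dz":0.0005,"twist":0},{"dx":0,"dy":0,"dz":0.001,"twist":0},{"dx":0,"dy":0,"dz":0.001,"twist":0}]'

```text
t: 14.7
eef_pos: [552.9, -174.9, 96.5]
tcp_rot: [3.141, -0.002, 0.0]
ft_force: [2.2, 4.3, -1.0]
opening: 0.247
```

carry_out --moves '[{"dx":0,"dy":0,"dz":0.0004,"twist":0},{"dx":0,"dy":0,"dz":0.0008,"twist":0},{"dx":0,"dy":0,"dz":0.0008,"twist":0}]'

```text
t: 15.0
eef_pos: [552.9, -174.9, 95.8]
tcp_rot: [3.141, -0.002, 0.0]
ft_force: [2.8, 5.5, -0.4]
opening: 0.244
```

carry_out --moves '[{"dx":0,"dy":0,"dz":0.0003,"twist":0},{"dx":0,"dy":0,"dz":0.0006,"twist":0},{"dx":0,"dy":0,"dz":0.0006,"twist":0}]'

```text
t: 15.3
eef_pos: [553.0, -174.9, 95.8]
tcp_rot: [3.141, -0.002, 0.0]
ft_force: [1.7, 6.1, 5.0]
opening: 0.246
```

carry_out --moves '[{"dx":0,"dy":0,"dz":0.0002,"twist":0},{"dx":0,"dy":0,"dz":0.0004,"twist":0},{"dx":0,"dy":0,"dz":0.0004,"twist":0}]'

```text
t: 15.6
eef_pos: [553.1, -174.9, 95.7]
tcp_rot: [3.141, -0.002, 0.0]
ft_force: [1.2, 6.3, 9.1]
opening: 0.244
```

TCP is stalled at 95.7 (predicted 95.7) with ≈13 N pressing, so the shoulder is seated. Releasing.

carry_out --moves '[{"dx":0,"dy":0,"dz":0,"twist":0},{"dx":0,"dy":0,"dz":0,"twist":0},{"dx":0,"dy":0,"dz":0,"twist":0},{"dx":0,"dy":0,"dz":0,"twist":0},{"dx":0,"dy":0,"dz":0,"twist":0}]' --grip 0.07

```text
t: 16.1
eef_pos: [552.2, -175.2, 94.2]
tcp_rot: [3.141, 0.0, 0.0]
ft_force: [0.3, -0.2, 0.5]
opening: 0.613
```

carry_out --moves '[{"dx":0,"dy":0,"dz":0,"twist":0},{"dx":0,"dy":0,"dz":0,"twist":0},{"dx":0,"dy":0,"dz":0,"twist":0}]'

```text
t: 16.4
eef_pos: [552.3, -175.1, 94.3]
tcp_rot: [3.141, -0.0, 0.0]
ft_force: [-0.4, 0.1, 0.2]
opening: 0.73
```

carry_out --moves '[{"dx":0,"dy":0,"dz":-0.01,"twist":0},{"dx":0,"dy":0,"dz":-0.03,"twist":0},{"dx":0,"dy":0,"dz":-0.06,"twist":0},{"dx":0,"dy":0,"dz":-0.09,"twist":0},{"dx":0,"dy":0,"dz":-0.12,"twist":0}]'

```text
t: 16.9
eef_pos: [552.1, -175.0, 216.3]
tcp_rot: [3.141, -0.0, 0.0]
ft_force: [0.2, 0.7, -0.2]
opening: 0.736
```

carry_out --moves '[{"dx":-0.03,"dy":0,"dz":-0.02,"twist":0},{"dx":-0.06,"dy":0,"dz":-0.03,"twist":0},{"dx":-0.06,"dy":0,"dz":-0.03,"twist":0},{"dx":-0.06,"dy":0,"dz":-0.03,"twist":0}]'

```text
t: 17.3
eef_pos: [492.3, -175.2, 245.4]
tcp_rot: [3.141, -0.002, -0.0]
ft_force: [-0.6, -0.5, 0.2]
opening: 0.734
```

```bash
python3 -c "
from h import *
s=state();print(s['t'],s['eef_pos'],s['ft_force'],s['opening'])
im,W=cloud('side'); r,g,b=[im[...,i].astype(int) for i in range(3)]
N=np.hypot(W[...,0]-552,W[...,1]+175)<40
q=W[N&(r>110)&(g<60)&(b<70)]; print('red z max',np.nanpercentile(q[:,2],97),'mean',np.nanmean(q,0))
q=W[N&(r>140)&(g>100)&(b<120)&(r-b>60)]; print('brass',np.nanmean(q,0),len(q))
cv2.imwrite('pics/side6.png',cv2.resize(im[110:280,180:380,::-1],(700,595),interpolation=cv2.INTER_CUBIC))"
```

```text
17.3 [ 492.31481259 -175.22242467  245.39925476] [-0.59465879 -0.5380328   0.15616819] 0.7341812206188543
red z max 137.97541717200824 mean [ 549.5315691  -166.08895072  115.3226089 ]
brass [ 547.73403533 -165.02783143   87.44301973] 43
```

View pics/side6.png

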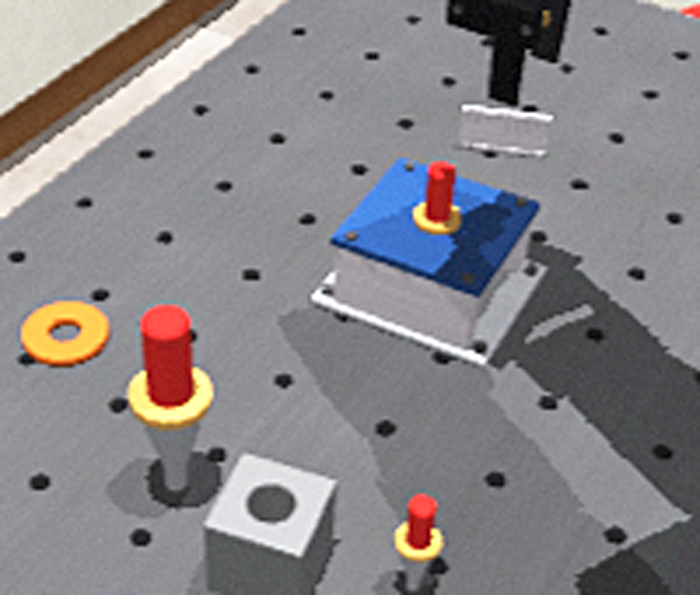

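The pin stands upright at (438,195) with its shoulder flush on the plate. The handle top is at z ≈138 (expected 139), the gripper is clear and the bystanders are in place.

```bash
python3 -c "
from cell import *
print(job_done())"
```

```text
the job is handed in; nothing more can be done
None
```

The middle-sized pin from the grey rest now stands seated in the plate and flange, and I have handed the job in. Handing in gives no verdict, so what follows is my own checks.

- **Insertion:** I lowered the nose through the part of the plate hole where the two holes overlap. It entered the flange's hole on the first try without contact. I then moved it to the plate's centre, which dragged the flange with about 5–6 N, and pressed it straight down.
- **Seating:** The pin stopped with the tool at z = 95.7 mm, as calculated for the shoulder on the plate. It was pressing with about 13 N, and the whole job took about 17 s.
- **Last checks:** After release, the side camera showed the pin upright with its shoulder on the plate. Its handle top was at about 138 mm (expected 139), and the gripper was clear and open.
- **Bystanders:** The spare flange and the angle looked unmoved in that picture. The wrench was out of its frame, but the arm never went near it.

Nothing disagreed by more than about 1 mm. The top camera was blocked by the arm during insertion, so I checked alignment from the side camera only. Three move calls were refused early on for missing values; they moved nothing and I repeated them.

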